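# Stack the stack-nest sample crates and lid them

### The job

Stack three sample crates on the orange stacking base: blue at the bottom (either way round), then yellow on it, then red on top. Turn each crate end for end from the one below, white lip over the plain end, so that it stands on the inner lugs instead of nesting; then close the red crate with the grey lid, and leave the green crate and the other things on the bench where they are.

Things in the scene. Friction and masses are not known exactly. Their poses are not given: they have to be found in the camera images.
- blue_crate: Blue open plastic stack-nest crate, 150 g. Rim 116 (x) x 62 (y) mm outside, 45 mm high, tapering to a 100 x 46 mm bottom; its top 16 mm is an upright skirt 62 mm wide, to grip from above across y. Origin: centre of the underside; z up, x along its length. A white lip 32 mm wide sticks out 10 mm from the rim at the +x end only. All four crates are alike but for colour.
- yellow_crate: Yellow crate, loose, shaped as the blue one. In every crate four lugs, 7 mm below the rim, reach 9 mm in from the long sides at x = +32 and -14 mm, with slots in the sides and bottom below them. Set into another with white lips at different ends, a crate stands on the lugs, its underside 38 mm above the lower one's, with 3 mm play; with lips at the same end it sinks and nests.
- red_crate: Red stack-nest sample crate, loose. Shape and axes as the blue crate; it stacks as told for the yellow one.
- green_crate: Green stack-nest sample crate, loose; not wanted, to be left alone. Shape and axes as the blue crate.
- crate_lid: Grey lid, loose, 90 g. Origin: centre of the underside, z up, x along its length. A 100 x 46 mm plug, 4 mm thick, below a 116 x 62 mm plate, 3 mm thick; the black bar handle on it is 60 mm (x) by 14 mm (y), its top 31 mm above the underside: grip it across y. Either way round the plug drops into the rim of a crate with about 3 mm play; seated, its underside is 41 mm above the crate's.
- stack_base: Low stacking base with orange edge, fixed on a dark bench board (18 mm thick, all listed things stand on it), 150 x 70 mm with black rubber feet at the ends. Origin: centre of the underside, z up, x along its length. Its floor is 6 mm high; a raised edge, 10 mm high, 6 mm wide, leaves a 108 x 54 mm recess in which the bottom of a crate stands with 4 mm play.
- stopper: Brown rubber stopper, 30 mm across, 28 mm high, loose bystander. Origin: centre of its underside.
- petri_dish: Round petri dish with pale orange-yellow content, 55 mm across, 14 mm high, loose bystander. Origin: centre of its underside.
- tape_roll: Roll of pale green tape lying flat, 66 mm across, 19 mm high, loose bystander. Origin: centre of its underside.
- match_box: Red and yellow match box, 36 x 54 x 14 mm, loose bystander. Origin: centre of its underside.

How it is judged:
By the outcome, as a careful person would: the job done as asked, in the order asked, and still so for the second after the job is handed in, with the robot touching nothing.
It also fails if it takes over 115 s, if anything falls off the work surface, if the arm or the gripper's body presses on something with over 40 N, if the wrist force passes 120 N, or if a joint passes its speed limit or range.

### The arm

A 6-joint arm with a two-finger parallel gripper is mounted at the origin on a cart in front of the work surface, level with it; the furniture and walls round the work are solid. World frame = base frame: x ahead of the robot, y to its left, z up, the work surface at z = 0. Lengths are in m, angles in rad, forces in N, time in s.
With the tool pointing down it reaches from about 0.275 to 0.875 m from the base axis. Payload 12.5 kg.
Tool frame: the origin (TCP) lies at the very end of the fingers, on their centre line; the grasp point (between the pads) lies 19 mm behind it; z points along the fingers, y is the line along which they close (so a half turn about z gives the same grasp; the last joint's range is limited). The gripper opens to 85 mm and grips with 20 to 120 N. Pads are 22 mm wide; open, the fingers measure 114 mm over their backs; the gripper's body (76 mm by 85 mm) begins 54 mm behind the grasp point. The pads swing forward as they close: fully open they stand 13 mm farther back than shut.
Start: joints at [1.161, 0.351, 1.652, -0, 1.139, -0.085], TCP at [0.175, 0.521, 0.231] pointing down, gripper open.
Joint ranges: [-2.75, 2.75], [-0.79, 2.1], [0.01, 2.65], [-1.57, 4.71], [0.07, 3.14], [-2.87, 2.87]. Speed limits (rad/s): [2.22, 2.22, 2.79, 3.14, 3.14, 3.14].

### API

Orientations are given as a unit quaternion [w, x, y, z].
In Python, from bench import manip gives the robot as it stands. The module is installed in compiled form; this text tells all that it offers.
- The arm moves only by the tool send_rows, never from a script. Its argument "series" is a list of rows, each a list of 7 numbers: the shift along the tool's x, y, z in cm, then the turn, a rotation vector about the tool's x, y, z in rad, then the closure in counts, from 0 (fully open) to 255 (shut). A call has 1 to 5 rows; each row is the pose to reach, as a shift and turn from the pose commanded when the call began, along the tool's axes at that moment; what a row does not reach only later rows make up. A row lasts 1/10 s, in which the tool goes at most 50 mm and 8.59 degrees, less where a joint would pass 70% of its speed; a pose out of reach is approached as far as the arm can. A call with a gripper value outside its range is refused whole. The fingers move at their own pace and stop on an object; "newtons" is the grip in N (left out, the last holds). Time passes only in rows, so rows that repeat a pose let the fingers close. It gives the time, the measured TCP pose, the force, the opening and the grip force at its end, in the units of the state.
- manip.get_state(): the state, without advancing time (a new reading comes with each control period).
- manip.camera(name): name is "side" or "top"; returns a dict with "color" (420x560x3 uint8, red, green, blue), "camera_matrix" (3x3 intrinsics, pixels), "k1" (the pictures are not rectified: a ray, as slopes to the right and down, at radius r is drawn at 1 + k1 r^2 times it, then the intrinsics apply), "view" (4x4, takes a point from world to camera coordinates). Camera axes: x right, y up, looking along -z (the intrinsics and any distortion apply to the point x, -y, -z); pixel columns grow to the right and rows downward; lengths in m; the calibration is good to about 2 mm. A picture is of the moment at which its call begins. There is no depth.
- manip.finish_job(): hands the job in; it is judged then, once.
The state is a dict: "t": time; "qpos": joint angles; "joint_velocities": joint speeds; "effort": joint torques, N m; "tcp_pos": TCP position; "orientation": TCP orientation; "wrist_force": force on the tool from outside, world axes, zero at the start; "ft_torque": the same for the moment, N m; "finger_gap": finger opening in m; "finger_force": force on a finger pad.
Only numpy, scipy, OpenCV 4.12 (cv2) and the standard library are available. Lean on these libraries where they do the work, as an engineer would, in place of code of your own. Each camera call takes 0.05 s, during which the arm holds its last target. There are 200 camera calls.

## Working session

There is one attempt and no reset: what is moved stays moved. The work goes in short steps, Python scripts to look and compute and a tool call to move; the robot and the scene stay as the last step left them, time stands still between calls to the robot, and variables do not carry over. Pictures are saved under pics/ and viewed, at most 14 in all, crops included, and the job is handed in when it is done.

Besides the shell and the picture viewer there is one more tool, called after ">>>" as name([rows], argument=value, ...), one row to a line, values as JSON. send_rows: Moves the arm, as the interface text tells. Its arguments: {"type":"object","properties":{"series":{"type":"array"},"newtons":{"type":"number"}},"required":["series"]}

```bash
mkdir -p pics
cat > h.py <<'E'
import numpy as np, cv2
from bench import manip
def snap(n,f):
    c=manip.camera(n); cv2.imwrite(f'pics/{f}.png',c['color'][...,::-1]); return c
def ray(c,u,v):
    K=np.array(c['camera_matrix']); V=np.array(c['view'])
    d=np.array([(u-K[0,2])/K[0,0],(v-K[1,2])/K[1,1]]); s=d.copy()
    for _ in range(30): s=d/(1+c['k1']*(s@s))
    R=V[:3,:3]; return -R.T@V[:3,3], R.T@np.array([s[0],-s[1],-1])
def at_z(c,u,v,z):
    o,d=ray(c,u,v); return o+d*(z-o[2])/d[2]
def proj(c,p):
    K=np.array(c['camera_matrix']); V=np.array(c['view']); q=V[:3,:3]@np.array(p)+V[:3,3]
    s=np.array([q[0],-q[1]])/-q[2]; s=s*(1+c['k1']*(s@s))
    return np.array([K[0,0]*s[0]+K[0,2],K[1,1]*s[1]+K[1,2]])
E
python3 - <<'E'
from h import *
for n in('top','side'):
    c=snap(n,n+'0'); V=np.array(c['view']); print(n,-V[:3,:3].T@V[:3,3],-V[2,:3],c['k1'],c['camera_matrix'])
print(manip.get_state())
E
```

```text
top [0.30497574 0.074793   1.35791832] [ 0.1819256  -0.00362195 -0.98330563] -0.1681498616188633 [[475.70940776   0.         281.24147807]
 [  0.         475.70940776 214.48831813]
 [  0.           0.           1.        ]]
side [ 0.32483619 -0.61320256  0.70619626] [ 0.21047868  0.71164412 -0.67026962] 0.03300612686635879 [[380.04116927   0.         275.94941111]
 [  0.         380.04116927 216.14534202]
 [  0.           0.           1.        ]]
{'t': 0.1, 'qpos': array([ 1.16139180e+00,  3.51156828e-01,  1.65234479e+00,  2.00086572e-05,
        1.13910512e+00, -8.46156524e-02]), 'joint_velocities': array([-1.00498937e-03, -1.43422028e-03,  1.48767661e-05, -6.44681796e-04,
        4.27795968e-04,  1.49603310e-03]), 'effort': array([ 2.01579996e-04, -5.06827855e+01, -2.91878682e+01, -1.61493913e-04,
        2.60242181e-03, -6.87423221e-05]), 'tcp_pos': array([0.17537284, 0.52098394, 0.23083206]), 'orientation': array([-1.32783942e-04,  1.61685714e-01,  9.86842172e-01, -4.89433009e-04]), 'wrist_force': array([-0.0239225 ,  0.30478653, -0.33822603]), 'ft_torque': array([-0.00249042,  0.03161947, -0.00765341]), 'finger_force': 0.0, 'finger_gap': 0.08532047149655672}
```

View pics/top0.png

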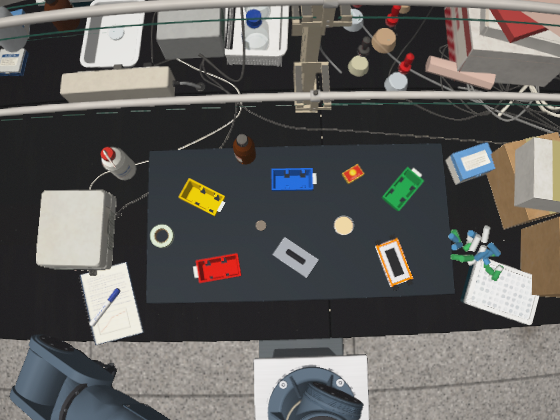

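View pics/side0.png

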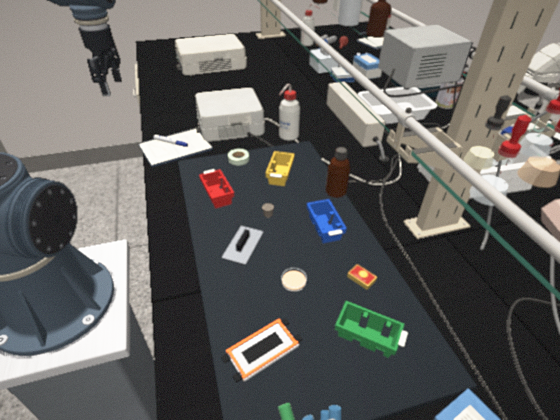

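The top view shows blue at (293,179) with its lip to the right, yellow at (202,196) with its lip at the lower right, and red at (218,268) with its lip to the left. The lid is at (296,257), the base at (394,262), and green at (403,188). I'll fit the poses by mask and zoom in on the lid and base.

```bash
cat > fit.py <<'E'
from h import *
from scipy.optimize import minimize
def mask(c,name,roi=None):
    im=c['color']; h,s,v=[a.astype(int) for a in cv2.split(cv2.cvtColor(im,cv2.COLOR_RGB2HSV))]
    m={'blue':(abs(h-110)<9)&(s>140)&(v>60),'yellow':(abs(h-25)<6)&(s>140)&(v>70),
       'red':((h<5)|(h>174))&(s>140)&(v>60),'green':(abs(h-68)<14)&(s>110)&(v>50),
       'orange':(abs(h-13)<8)&(s>120)&(v>120),'lid':(s<40)&(v>95)&(v<215)}[name].astype(np.uint8)
    if roi is not None:
        z=np.zeros_like(m); x0,y0,x1,y1=roi; z[y0:y1,x0:x1]=1; m&=z
    n,l,st,_=cv2.connectedComponentsWithStats(m,connectivity=8)
    pts=np.argwhere(np.isin(l,[i for i in range(1,n) if st[i,4]>5]))[:,::-1]
    return pts
def box(l,w,z): return [(sx*l/2,sy*w/2,z) for sx,sy in((1,1),(1,-1),(-1,-1),(-1,1))]
CR=box(.116,.062,.045)+box(.116,.062,.029)+box(.100,.046,0)
LID=box(.116,.062,.007)+box(.116,.062,.004)
BASE=box(.120,.066,.010)+box(.120,.066,.006)
def model(c,P,p,z):
    cs,sn=np.cos(p[2]),np.sin(p[2])
    return np.array([proj(c,(p[0]+cs*a-sn*b,p[1]+sn*a+cs*b,z+d)) for a,b,d in P])
def raster(pts,c):
    S=8; im=np.zeros((420*2,560*2),np.uint8)
    h=cv2.convexHull(pts.astype(np.float32))
    cv2.fillPoly(im,[np.round((h*2+.5)*2**S).astype(np.int32)],255,cv2.LINE_AA,S)
    return cv2.resize(im,(560,420),interpolation=cv2.INTER_AREA)/255.
def fit(views,P,p0,z):
    """views: list of (cam, maskpoints)"""
    T=[]
    for c,pts in views:
        t=np.zeros((420,560),np.uint8); cv2.fillPoly(t,[cv2.convexHull(pts.astype(np.int32))],1); T.append(t.astype(float))
    def cost(q):
        p=(p0[0]+q[0]/100,p0[1]+q[1]/100,p0[2]+q[2]/10); e=0
        for (c,_),t in zip(views,T):
            m=raster(model(c,P,p,z),c); e+=np.abs(m-t).sum()/t.sum()
        return e/len(views)
    best=None
    for d in (0,.4,-.4):
        r=minimize(cost,[0,0,d*10],method='Nelder-Mead',options=dict(initial_simplex=np.array([[0,0,d*10],[1,0,d*10],[0,1,d*10],[0,0,d*10+2]])))
        if best is None or r.fun<best.fun: best=r
    q=best.x; return np.array([p0[0]+q[0]/100,p0[1]+q[1]/100,p0[2]+q[2]/10]),best.fun
E
cat > t.py <<'E'
from fit import *
ct,cs=manip.camera('top'),manip.camera('side')
R={'blue':((265,160,320,198),(300,190,355,250)),'yellow':((172,170,232,222),(258,140,302,192)),'red':((185,245,250,290),(190,160,240,212)),
'green':((375,160,430,215),(325,290,415,360)),'orange':((365,230,420,295),(215,312,305,385)),'lid':((265,230,325,282),(215,220,270,268))}
for n,(a,b) in R.items():
    P,z={'orange':(BASE,.018),'lid':(LID,.018)}.get(n,(CR,.018))
    ma,mb=mask(ct,n,a),mask(cs,n,b)
    r=cv2.minAreaRect(ma.astype(np.float32)); (u,v)=r[0]
    p=at_z(ct,u,v,z+.02); bx=cv2.boxPoints(r)
    e=max((bx[0]-bx[1],bx[1]-bx[2]),key=np.linalg.norm)
    yaw=np.arctan2(-e[0],-e[1])
    for vs in([(ct,ma)],[(cs,mb)],[(ct,ma),(cs,mb)]):
        q,f=fit(vs,P,(p[0],p[1],yaw),z); print(n,np.round(q[:2],4),round(np.degrees(q[2])%180,1),round(f,3),[len(k[1]) for k in vs])
A=cv2.resize(ct['color'][225:300,260:425],None,fx=4.8,fy=4.8,interpolation=cv2.INTER_CUBIC)
cv2.imwrite('pics/crop1.png',A[...,::-1])
E
python3 t.py
```

```text
blue [0.6473 0.038 ] 88.7 0.028 [913]
blue [0.6493 0.04  ] 88.6 0.044 [1010]
blue [0.6476 0.0381] 88.3 0.05 [913, 1010]
yellow [0.6043 0.2936] 61.8 0.035 [895]
yellow [0.6056 0.2982] 61.9 0.044 [610]
yellow [0.604 0.294] 62.0 0.051 [895, 610]
red [0.4023 0.2475] 98.3 0.038 [959]
red [0.4043 0.251 ] 98.3 0.041 [805]
red [0.4033 0.2481] 97.6 0.056 [959, 805]
green [ 0.6115 -0.277 ] 137.2 0.041 [878]
green [ 0.6128 -0.2749] 137.1 0.035 [2086]
green [ 0.6122 -0.2761] 136.6 0.05 [878, 2086]
orange [ 0.4064 -0.2455] 18.4 0.046 [251]
orange [ 0.4062 -0.2428] 18.2 0.054 [540]
orange [ 0.4064 -0.2439] 18.3 0.067 [251, 540]
lid [0.4302 0.0347] 53.7 0.037 [834]
lid [0.4312 0.037 ] 55.2 0.072 [458]
lid [0.4307 0.0356] 53.9 0.06 [834, 458]
```

View pics/crop1.png

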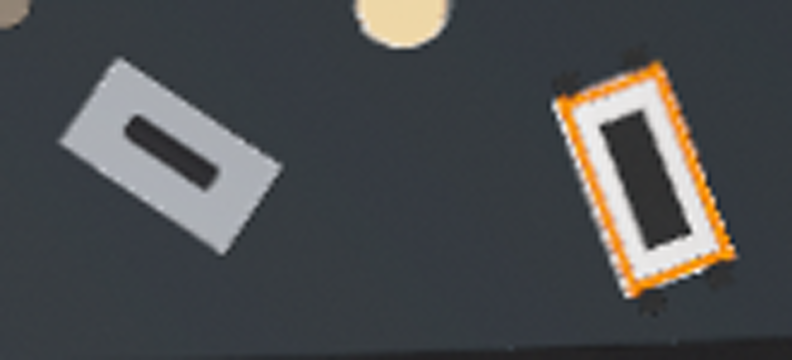

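The lid is at about (296,257) with its black handle centred, and the base's orange edge is sharp at (394,262). The fits from the two cameras agree to about 3 mm. Next I'll locate the rails that run over the far side.

Run:
```python
from h import *
ct,cs=manip.camera('top'),manip.camera('side')
# y-parallel-ish line: plane through top-line, intersect with side rays
def inter(a,b,pts):
    o,d1=ray(ct,*a); _,d2=ray(ct,*b); n=np.cross(d1,d2)
    for u in pts:
        o2,d=ray(cs,*u); t=n@(o-o2)/(n@d); print(a,u,np.round(o2+t*d,3))
inter((100,113),(500,97),[(300,42),(400,120),(500,203)])
inter((100,5),(230,0),[(440,20),(520,62)])
inter((100,5),(230,0),[(300,42),(400,120)])
inter((100,120),(500,103),[(300,55),(400,135)])
```

```text
(100, 113) (300, 42) [0.767 0.615 0.293]
(100, 113) (400, 120) [ 0.758 -0.017  0.339]
(100, 113) (500, 203) [ 0.76  -0.294  0.346]
(100, 5) (440, 20) [0.963 0.21  0.446]
(100, 5) (520, 62) [ 0.956 -0.051  0.442]
(100, 5) (300, 42) [ 2.166  4.506 -1.017]
(100, 5) (400, 120) [ 1.556  1.081 -0.338]
(100, 120) (300, 55) [0.763 0.599 0.258]
(100, 120) (400, 135) [ 0.75  -0.039  0.319]
```

```bash
cat > plan.py <<'E'
import numpy as np,sys
from scipy.spatial.transform import Rotation as Ro
from bench import manip
def down(a):  # tool z down, tool x at angle a (deg)
    a=np.radians(a); x=[np.cos(a),np.sin(a),0]; z=[0,0,-1]
    return Ro.from_matrix(np.array([x,np.cross(z,x),z]).T)
def plan(*targets):
    s=manip.get_state(); p=np.array(s['tcp_pos']); q=np.array(s['orientation']); R=Ro.from_quat(q[[1,2,3,0]])
    x=R.as_matrix()[:,0]; print('now',np.round(p,4),'toolx',np.degrees(np.arctan2(x[1],x[0])).round(1),'t',round(s['t'],1),'gap',round(s['finger_gap'],4),'F',np.round(s['wrist_force'],1),'j6',round(s['qpos'][5],2))
    for *t,a in targets:
        t=np.array(t); Rt=down(a); rv=(R.inv()*Rt).as_rotvec(); 
        n=max(1,int(np.ceil(np.linalg.norm(t-p)/.205)),int(np.ceil(np.linalg.norm(rv)/.62))); st=(t-p)/n
        for i in range(n):
            print('  ',np.round(R.inv().apply(st)*100,2),np.round(rv/n,3)); R=R*Ro.from_rotvec(rv/n); p=p+st
        print('  -> ',t,a)
E
python3 -c "
from plan import *
plan((.6476,.0385,.18,88.3),(.6476,.0385,.034,88.3))"
```

```text
now [0.1754 0.5212 0.2311] toolx 161.4 t 0.3 gap 0.085 F [-0.6 -0.8 -0.1] j6 -0.08
   [-15.04  -7.67   1.28] [-0.     0.     0.319]
   [-16.68  -2.57   1.28] [-0.     0.     0.319]
   [-16.65   2.79   1.28] [-0.     0.     0.319]
   [-14.93   7.87   1.28] [-0.     0.     0.319]
  ->  [0.6476 0.0385 0.18  ] 88.3
   [ 0.  -0.  14.6] [ 0.  0. -0.]
  ->  [0.6476 0.0385 0.034 ] 88.3
```

>>> send_rows([
  [-15.04,-7.67,1.28,0,0,0.319,0],
  [-15.04,-7.67,1.28,0,0,0.319,0],
  [-15.04,-7.67,1.28,0,0,0.319,0],
  [-15.04,-7.67,1.28,0,0,0.319,0],
  [-15.04,-7.67,1.28,0,0,0.319,0],
])

```text
t: 0.8
tcp_pos: [0.295, 0.3989, 0.2184]
orientation: [0.0, 0.318, 0.948, -0.0]
wrist_force: [0.4, 0.1, 0.3]
finger_gap: 0.0854
finger_force: 0.0
```

>>> send_rows([
  [-16.68,-2.57,1.28,0,0,0.319,0],
  [-16.68,-2.57,1.28,0,0,0.319,0],
  [-16.68,-2.57,1.28,0,0,0.319,0],
  [-16.68,-2.57,1.28,0,0,0.319,0],
  [-16.68,-2.57,1.28,0,0,0.319,0],
])

```text
t: 1.3
tcp_pos: [0.4126, 0.279, 0.2055]
orientation: [0.0, 0.464, 0.886, -0.0]
wrist_force: [0.9, 0.3, -0.1]
finger_gap: 0.0853
finger_force: 0.0
```

>>> send_rows([
  [-16.65,2.79,1.28,0,0,0.319,0],
  [-16.65,2.79,1.28,0,0,0.319,0],
  [-16.65,2.79,1.28,0,0,0.319,0],
  [-16.65,2.79,1.28,0,0,0.319,0],
  [-16.65,2.79,1.28,0,0,0.319,0],
])

```text
t: 1.8
tcp_pos: [0.5304, 0.159, 0.1925]
orientation: [-0.0, 0.598, 0.801, -0.0]
wrist_force: [-0.4, 0.7, -0.0]
finger_gap: 0.0854
finger_force: 0.0
```

>>> send_rows([
  [-14.93,7.87,1.28,0,0,0.319,0],
  [-14.93,7.87,1.28,0,0,0.319,0],
  [-14.93,7.87,1.28,0,0,0.319,0],
  [-14.93,7.87,1.28,0,0,0.319,0],
  [-14.93,7.87,1.28,0,0,0.319,0],
])

```text
t: 2.3
tcp_pos: [0.6481, 0.0389, 0.1795]
orientation: [-0.0, 0.718, 0.696, -0.0]
wrist_force: [-0.5, 0.5, -0.7]
finger_gap: 0.0854
finger_force: 0.0
```

```bash
python3 -c "
from plan import *
from h import *
snap('side','s1')
plan((.6476,.0385,.033,88.3))"
```

```text
now [0.6472 0.0401 0.1797] toolx 88.3 t 2.4 gap 0.0852 F [-0.2 -0.8 -1. ] j6 0.02
   [-0.16  0.06 14.67] [-0.001 -0.     0.   ]
  ->  [0.6476 0.0385 0.033 ] 88.3
```

View pics/s1.png

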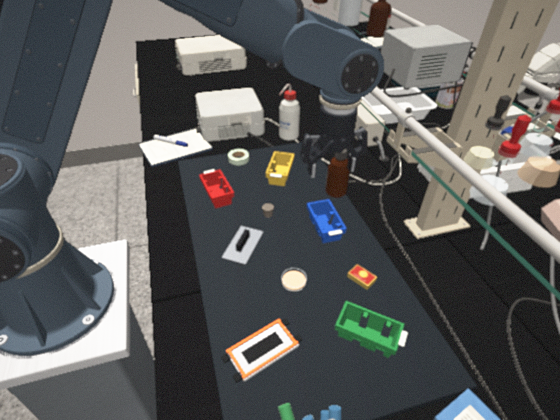

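Tool is over blue at (325,220) with the rail beyond the wrist, so I'm descending in stages.

>>> send_rows([
  [-0.1,0.05,3,0,0,0,0],
  [-0.1,0.05,6,0,0,0,0],
  [-0.1,0.05,9,0,0,0,0],
  [-0.1,0.05,9,0,0,0,0],
])

```text
t: 2.75
tcp_pos: [0.6448, 0.04, 0.0868]
orientation: [-0.003, 0.717, 0.697, -0.002]
wrist_force: [-0.7, 0.1, 0.1]
finger_gap: 0.0856
finger_force: 0.0
```

>>> send_rows([
  [0,0,2,0,0,0,0],
  [0,0,4,0,0,0,0],
  [0,0,5.7,0,0,0,0],
  [0,0,5.7,0,0,0,0],
])

```text
t: 3.15
tcp_pos: [0.6469, 0.0385, 0.0321]
orientation: [-0.001, 0.717, 0.697, -0.001]
wrist_force: [-0.9, -0.3, -0.3]
finger_gap: 0.0851
finger_force: 0.0
```

>>> send_rows([
  [0,0,0,0,0,0,150],
  [0,0,0,0,0,0,150],
  [0,0,0,0,0,0,150],
  [0,0,0,0,0,0,150],
  [0,0,0,0,0,0,150],
], newtons=30)

```text
t: 3.65
tcp_pos: [0.6488, 0.0377, 0.0347]
orientation: [0.001, 0.718, 0.696, 0.001]
wrist_force: [-1.7, 1.7, 7.0]
finger_gap: 0.0614
finger_force: 34.0
```

>>> send_rows([
  [0,0,-0.5,0,0,0,150],
  [0,0,-1.5,0,0,0,150],
  [0,0,-3,0,0,0,150],
  [0,0,-3,0,0,0,150],
])

```text
t: 4.05
tcp_pos: [0.6494, 0.0374, 0.066]
orientation: [0.001, 0.718, 0.696, 0.001]
wrist_force: [0.3, -0.1, -1.3]
finger_gap: 0.0617
finger_force: 33.3
```

```bash
python3 -c "
from plan import *
plan((.6,.03,.15,108),(.4064,-.2439,.12,198.3))"
```

```text
now [0.6494 0.0374 0.066 ] toolx 88.3 t 4.0 gap 0.0617 F [ 0.3 -0.1 -1.3] j6 0.02
   [-0.89 -4.88 -8.42] [ 0.004  0.001 -0.344]
  ->  [0.6  0.03 0.15] 108
   [-6.69 -8.96  1.  ] [-0.    -0.    -0.525]
   [ -1.29 -11.11   1.  ] [-0.    -0.    -0.525]
   [  4.45 -10.26   1.  ] [-0.    -0.    -0.525]
  ->  [ 0.4064 -0.2439  0.12  ] 198.3
```

>>> send_rows([
  [-0.89,-4.88,-8.42,0,0,-0.344,150],
  [-0.89,-4.88,-8.42,0,0,-0.344,150],
  [-0.89,-4.88,-8.42,0,0,-0.344,150],
  [-0.89,-4.88,-8.42,0,0,-0.344,150],
])

```text
t: 4.45
tcp_pos: [0.5991, 0.0299, 0.1487]
orientation: [0.001, 0.588, 0.809, 0.001]
wrist_force: [0.5, -0.4, -2.3]
finger_gap: 0.0618
finger_force: 34.5
```

>>> send_rows([
  [-6.69,-8.96,1,0,0,-0.525,150],
  [-6.69,-8.96,1,0,0,-0.525,150],
  [-6.69,-8.96,1,0,0,-0.525,150],
  [-6.69,-8.96,1,0,0,-0.525,150],
  [-6.69,-8.96,1,0,0,-0.525,150],
])

```text
t: 4.95
tcp_pos: [0.5341, -0.0617, 0.1365]
orientation: [-0.001, 0.358, 0.934, -0.0]
wrist_force: [0.5, -0.2, -1.7]
finger_gap: 0.0617
finger_force: 34.6
```

>>> send_rows([
  [-1.29,-11.11,1,0,0,-0.525,150],
  [-1.29,-11.11,1,0,0,-0.525,150],
  [-1.29,-11.11,1,0,0,-0.525,150],
  [-1.29,-11.11,1,0,0,-0.525,150],
  [-1.29,-11.11,1,0,0,-0.525,150],
])

```text
t: 5.45
tcp_pos: [0.4697, -0.1527, 0.1269]
orientation: [-0.0, 0.105, 0.995, 0.0]
wrist_force: [-0.7, 0.5, -1.4]
finger_gap: 0.0614
finger_force: 34.6
```

>>> send_rows([
  [4.45,-10.26,1,0,0,-0.525,150],
  [4.45,-10.26,1,0,0,-0.525,150],
  [4.45,-10.26,1,0,0,-0.525,150],
  [4.45,-10.26,1,0,0,-0.525,150],
  [4.45,-10.26,1,0,0,-0.525,150],
])

```text
t: 5.95
tcp_pos: [0.4053, -0.2439, 0.117]
orientation: [-0.0, -0.157, 0.988, 0.0]
wrist_force: [-0.0, 0.1, -1.2]
finger_gap: 0.0615
finger_force: 34.6
```

```bash
cat > held.py <<'E'
from fit import *; import sys
from plan import plan
# fit the held crate from side view; args: colour, underside-to-tcp offset
def held(name,off,img,roi=(100,150,420,419)):
    s=manip.get_state(); p=s['tcp_pos']; c=snap('side',img)
    A=cv2.resize(c['color'][200:400,160:380],None,fx=3,fy=3,interpolation=cv2.INTER_CUBIC); cv2.imwrite(f'pics/{img}c.png',A[...,::-1])
    return c,p
E
python3 -c "
from held import *
held('blue',.015,'s2')
plan((.4064,-.2439,.06,198.3))"
```

```text
now [ 0.4056 -0.2435  0.1171] toolx -162.1 t 6.0 gap 0.0613 F [ 0.2 -0.4 -2.3] j6 -2.52
   [-0.07 -0.06  5.71] [ 0.    -0.    -0.007]
  ->  [ 0.4064 -0.2439  0.06  ] 198.3
```

View pics/s2c.png

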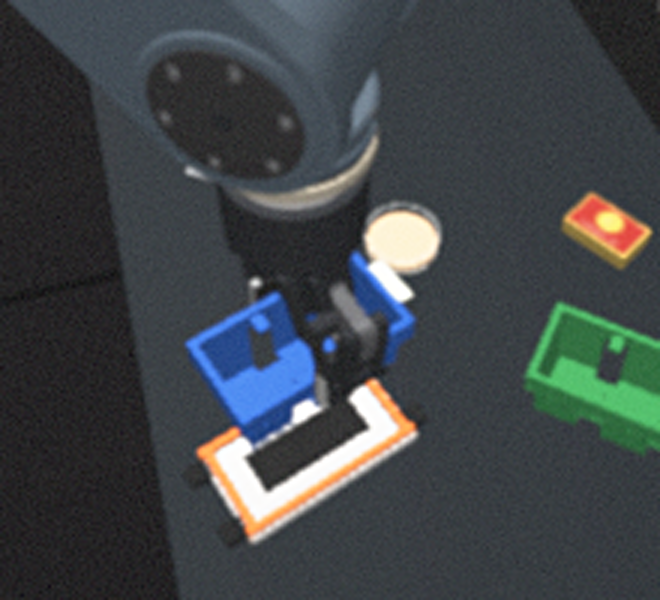

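Blue is held about centred above the base, lip toward +x, at crop (300,350). I'll fit its pose from the side camera against the base, so the calibration bias cancels.

```bash
cat >> held.py <<'E'
def heldfit(name,under,yaw,rois=None):
    s=manip.get_state(); p=s['tcp_pos']; out=[]
    for n in('side','top'):
        c=manip.camera(n); u,v=proj(c,(p[0],p[1],under+.03)); d=42 if n=='side' else 34
        m=mask(c,name,(max(0,int(u-d)),max(0,int(v-d)),int(u+d),int(v+d)))
        if len(m)<60: print(n,'few',len(m)); continue
        q,f=fit([(c,m)],CR,(p[0],p[1],np.radians(yaw)),under)
        e=q[:2]-p[:2]; print(n,name,'crate',np.round(q[:2],4),np.degrees(q[2]).round(1)%360,'cost',round(f,3),'crate-tcp mm',np.round(e*1000,1),'n',len(m))
E
python3 -c "
from held import *
heldfit('blue',.102,18.3)"
```

```text
side blue crate [ 0.4073 -0.2414] 17.5 cost 0.029 crate-tcp mm [1.8 2.1] n 1515
top blue crate [ 0.4149 -0.2391] 33.0 cost 4.528 crate-tcp mm [9.4 4.4] n 177
```

```bash
python3 -c "
from plan import *
plan((.405,-.2447,.06,198.3),(.405,-.2447,.041,198.3))"
```

```text
now [ 0.4057 -0.2433  0.1172] toolx -162.0 t 6.1 gap 0.0616 F [-0.1 -0.4 -1.6] j6 -2.52
   [ 0.11 -0.12  5.72] [ 0.     0.    -0.006]
  ->  [ 0.405  -0.2447  0.06  ] 198.3
   [ 0.  -0.   1.9] [ 0.  0. -0.]
  ->  [ 0.405  -0.2447  0.041 ] 198.3
```

>>> send_rows([
  [0.1,-0.1,3,0,0,-0.006,150],
  [0.1,-0.1,5.7,0,0,-0.006,150],
  [0.1,-0.1,5.7,0,0,-0.006,150],
  [0.1,-0.1,5.7,0,0,-0.006,150],
])

```text
t: 6.5
tcp_pos: [0.4048, -0.2447, 0.0606]
orientation: [-0.0, -0.161, 0.987, 0.0]
wrist_force: [-0.4, 0.3, -1.5]
finger_gap: 0.0614
finger_force: 34.5
```

>>> send_rows([
  [0,0,0.6,0,0,0,150],
  [0,0,1.2,0,0,0,150],
  [0,0,1.6,0,0,0,150],
  [0,0,1.9,0,0,0,150],
  [0,0,1.9,0,0,0,150],
])

```text
t: 7.0
tcp_pos: [0.4044, -0.245, 0.041]
orientation: [-0.0, -0.161, 0.987, 0.0]
wrist_force: [-0.0, -0.4, -1.2]
finger_gap: 0.0618
finger_force: 34.6
```

>>> send_rows([
  [0,0,0.1,0,0,0,150],
  [0,0,0.2,0,0,0,150],
  [0,0,0.25,0,0,0,150],
  [0,0,0.25,0,0,0,150],
])

```text
t: 7.4
tcp_pos: [0.4046, -0.2452, 0.0406]
orientation: [0.0, -0.161, 0.987, -0.0]
wrist_force: [-8.5, 5.2, 29.0]
finger_gap: 0.0615
finger_force: 38.2
```

```bash
python3 -c "
from held import *
heldfit('blue',.0245,18.3)
s=manip.get_state(); print(s['wrist_force'],s['tcp_pos'])"
```

```text
side blue crate [ 0.4068 -0.2413] 18.5 cost 0.06 crate-tcp mm [2.2 3.9] n 1258
top blue crate [ 0.4145 -0.2452] 41.1 cost 5.496 crate-tcp mm [ 9.9 -0. ] n 134
[-8.10656933  4.6028346  29.21669376] [ 0.40457028 -0.2452076   0.04056336]
```

>>> send_rows([
  [0,0,0.1,0,0,0,80],
  [0,0,0.1,0,0,0,0],
  [0,0,0.1,0,0,0,0],
  [0,0,0.1,0,0,0,0],
])

```text
t: 7.9
tcp_pos: [0.4046, -0.2452, 0.0378]
orientation: [0.0, -0.161, 0.987, -0.0]
wrist_force: [0.1, -0.0, -1.2]
finger_gap: 0.0856
finger_force: 0.0
```

>>> send_rows([
  [0,0,-4,0,0,0,0],
  [0,0,-9,0,0,0,0],
  [0,0,-14,0,0,0,0],
  [0,0,-16,0,0,0,0],
  [0,0,-16,0,0,0,0],
])

```text
t: 8.4
tcp_pos: [0.4056, -0.2459, 0.2006]
orientation: [0.002, -0.161, 0.987, -0.002]
wrist_force: [0.4, -0.1, -0.6]
finger_gap: 0.0856
finger_force: 0.0
```

```bash
python3 -c "
from held import *
held('blue',.015,'s3')
heldfit('blue',.024,18.3)
plan((.604,.294,.19,62),(.604,.295,.033,62))"
```

```text
side blue crate [ 0.4068 -0.2411] 19.3 cost 0.034 crate-tcp mm [2.  4.3] n 1959
top blue crate [ 0.4381 -0.2281] 335.5 cost 1.063 crate-tcp mm [33.2 17.3] n 329
now [ 0.404  -0.2447  0.1966] toolx -161.4 t 8.6 gap 0.0852 F [0.8 0.4 0.2] j6 -2.54
   [-9.03 11.17  0.17] [-0.    -0.001  0.596]
   [-1.2  14.32  0.18] [-0.    -0.001  0.596]
   [ 7.04 12.52  0.18] [-0.    -0.001  0.596]
   [12.86  6.41  0.17] [-0.    -0.001  0.596]
  ->  [0.604 0.294 0.19 ] 62
   [ 0.09 -0.05 15.7 ] [ 0.  0. -0.]
  ->  [0.604 0.295 0.033] 62
```

View pics/s3c.png

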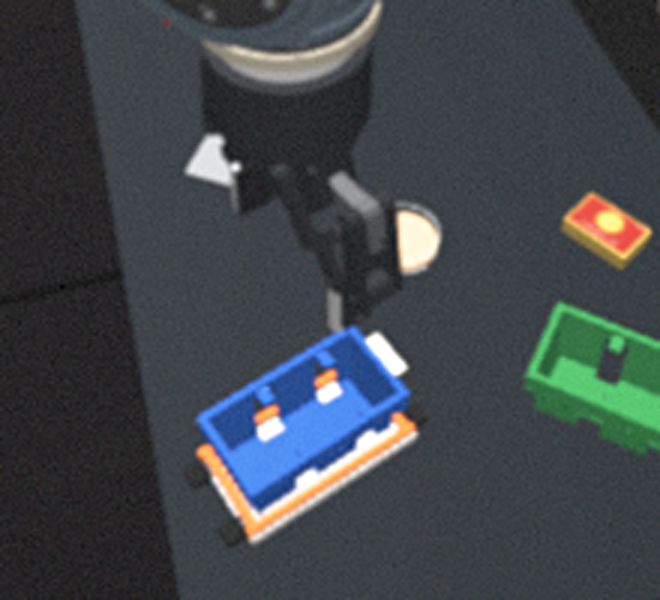

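Blue is seated in the recess: white floor and orange edge show all round it at crop (300,440). Now yellow.

>>> send_rows([
  [-9.03,11.17,0.17,0,0,0.596,0],
  [-9.03,11.17,0.17,0,0,0.596,0],
  [-9.03,11.17,0.17,0,0,0.596,0],
  [-9.03,11.17,0.17,0,0,0.596,0],
  [-9.03,11.17,0.17,0,0,0.596,0],
])

```text
t: 9.05
tcp_pos: [0.4543, -0.1083, 0.1943]
orientation: [-0.002, 0.137, 0.991, 0.0]
wrist_force: [-1.7, 0.6, -0.0]
finger_gap: 0.0857
finger_force: 0.0
```

>>> send_rows([
  [-1.2,14.32,0.18,0,0,0.596,0],
  [-1.2,14.32,0.18,0,0,0.596,0],
  [-1.2,14.32,0.18,0,0,0.596,0],
  [-1.2,14.32,0.18,0,0,0.596,0],
  [-1.2,14.32,0.18,0,0,0.596,0],
])

```text
t: 9.55
tcp_pos: [0.5042, 0.0262, 0.1922]
orientation: [-0.002, 0.422, 0.907, -0.001]
wrist_force: [0.2, -0.5, 0.7]
finger_gap: 0.0853
finger_force: 0.0
```

>>> send_rows([
  [7.04,12.52,0.18,0,0,0.596,0],
  [7.04,12.52,0.18,0,0,0.596,0],
  [7.04,12.52,0.18,0,0,0.596,0],
  [7.04,12.52,0.18,0,0,0.596,0],
  [7.04,12.52,0.18,0,0,0.596,0],
])

```text
t: 10.05
tcp_pos: [0.5538, 0.1599, 0.1902]
orientation: [-0.001, 0.669, 0.744, -0.001]
wrist_force: [-0.1, -0.9, -1.3]
finger_gap: 0.0857
finger_force: 0.0
```

>>> send_rows([
  [12.86,6.41,0.17,0,0,0.596,0],
  [12.86,6.41,0.17,0,0,0.596,0],
  [12.86,6.41,0.17,0,0,0.596,0],
  [12.86,6.41,0.17,0,0,0.596,0],
  [12.86,6.41,0.17,0,0,0.596,0],
])

```text
t: 10.55
tcp_pos: [0.6041, 0.2932, 0.189]
orientation: [-0.0, 0.857, 0.515, -0.001]
wrist_force: [-0.5, 0.2, 0.7]
finger_gap: 0.0852
finger_force: 0.0
```

```bash
python3 -c "
from held import *
manip.camera('side');manip.camera('side')
plan((.6045,.295,.09,62),(.6045,.295,.033,62))"
```

```text
now [0.6042 0.2923 0.1899] toolx 62.3 t 10.7 gap 0.0854 F [ 0.8 -0.7  0.7] j6 0.87
   [ 0.27 -0.09  9.99] [-0.001  0.001  0.005]
  ->  [0.6045 0.295  0.09  ] 62
   [-0.  -0.   5.7] [ 0. -0. -0.]
  ->  [0.6045 0.295  0.033 ] 62
```

>>> send_rows([
  [0.2,-0.05,4,0,0,0.004,0],
  [0.2,-0.05,8,0,0,0.004,0],
  [0.2,-0.05,10,0,0,0.004,0],
  [0.2,-0.05,10,0,0,0.004,0],
])

```text
t: 11.05
tcp_pos: [0.6034, 0.2936, 0.0876]
orientation: [-0.0, 0.857, 0.514, -0.003]
wrist_force: [-0.0, 0.5, -0.1]
finger_gap: 0.0853
finger_force: 0.0
```

>>> send_rows([
  [0,0,2,0,0,0,0],
  [0,0,4,0,0,0,0],
  [0,0,5.6,0,0,0,0],
  [0,0,5.6,0,0,0,0],
])

```text
t: 11.45
tcp_pos: [0.6044, 0.2948, 0.0337]
orientation: [-0.0, 0.858, 0.514, -0.001]
wrist_force: [-0.6, -0.0, 0.8]
finger_gap: 0.0855
finger_force: 0.0
```

>>> send_rows([
  [0,0,0,0,0,0,150],
  [0,0,0,0,0,0,150],
  [0,0,0,0,0,0,150],
  [0,0,0,0,0,0,150],
  [0,0,0,0,0,0,150],
], newtons=30)

```text
t: 11.95
tcp_pos: [0.6059, 0.2958, 0.0364]
orientation: [0.0, 0.858, 0.513, 0.001]
wrist_force: [0.1, -1.5, 6.2]
finger_gap: 0.0613
finger_force: 34.5
```

>>> send_rows([
  [0,0,-0.5,0,0,0,150],
  [0,0,-3,0,0,0,150],
  [0,0,-8,0,0,0,150],
  [0,0,-13,0,0,0,150],
  [0,0,-15,0,0,0,150],
])

```text
t: 12.45
tcp_pos: [0.6064, 0.2963, 0.1906]
orientation: [0.0, 0.858, 0.513, 0.003]
wrist_force: [0.7, -0.2, -1.0]
finger_gap: 0.0617
finger_force: 33.9
```

```bash
python3 -c "
from held import *
manip.camera('side');manip.camera('side')
plan((.405,-.2447,.15,18.3))"
```

```text
now [0.6062 0.2962 0.1889] toolx 61.8 t 12.6 gap 0.0615 F [-0.1  0.5 -2.1] j6 0.88
   [-19.07   2.61   1.21] [ 0.001 -0.002  0.253]
   [-17.8    7.3    1.25] [ 0.001 -0.002  0.253]
   [-15.41  11.52   1.28] [ 0.001 -0.002  0.253]
  ->  [ 0.405  -0.2447  0.15  ] 18.3
```

>>> send_rows([
  [-19.07,2.61,1.21,0,0,0.253,150],
  [-19.07,2.61,1.21,0,0,0.253,150],
  [-19.07,2.61,1.21,0,0,0.253,150],
  [-19.07,2.61,1.21,0,0,0.253,150],
  [-19.07,2.61,1.21,0,0,0.253,150],
])

```text
t: 13.05
tcp_pos: [0.5351, 0.1116, 0.1708]
orientation: [-0.0, 0.917, 0.399, -0.002]
wrist_force: [0.9, 1.3, -1.8]
finger_gap: 0.0618
finger_force: 33.8
```

>>> send_rows([
  [-17.8,7.3,1.25,0,0,0.253,150],
  [-17.8,7.3,1.25,0,0,0.253,150],
  [-17.8,7.3,1.25,0,0,0.253,150],
  [-17.8,7.3,1.25,0,0,0.253,150],
  [-17.8,7.3,1.25,0,0,0.253,150],
])

```text
t: 13.55
tcp_pos: [0.4685, -0.0679, 0.1588]
orientation: [-0.001, 0.96, 0.28, -0.001]
wrist_force: [0.3, 0.4, -2.1]
finger_gap: 0.0615
finger_force: 33.8
```

>>> send_rows([
  [-15.41,11.52,1.28,0,0,0.253,150],
  [-15.41,11.52,1.28,0,0,0.253,150],
  [-15.41,11.52,1.28,0,0,0.253,150],
  [-15.41,11.52,1.28,0,0,0.253,150],
  [-15.41,11.52,1.28,0,0,0.253,150],
])

```text
t: 14.05
tcp_pos: [0.4021, -0.248, 0.1463]
orientation: [-0.0, 0.988, 0.157, -0.001]
wrist_force: [0.9, 0.3, -1.4]
finger_gap: 0.0615
finger_force: 33.9
```

```bash
python3 -c "
from held import *
manip.camera('side')
held('y',0,'s4')
z=manip.get_state()['tcp_pos'][2]
heldfit('yellow',z-.0175,18.3)
plan((.405,-.2447,.10,18.3))"
```

```text
side yellow crate [ 0.4007 -0.2435] 18.6 cost 0.031 crate-tcp mm [-2.4  1.5] n 1152
top yellow crate [ 0.4177 -0.2395] 35.4 cost 5.761 crate-tcp mm [14.6  5.5] n 157
now [ 0.4036 -0.244   0.1469] toolx 18.3 t 14.2 gap 0.0616 F [-0.1  0.8 -1.9] j6 0.61
   [0.11 0.11 4.69] [-0.001  0.     0.   ]
  ->  [ 0.405  -0.2447  0.1   ] 18.3
```

View pics/s4c.png

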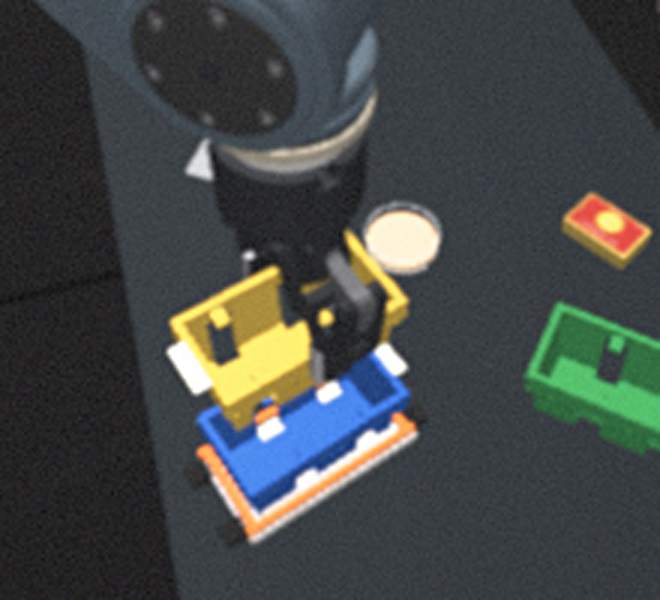

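Yellow is held above blue with its lip at the -x end, opposite blue's. It needs about 5 mm along its length.

```bash
python3 -c "
from held import *
plan((.409,-.2438,.10,18.6))"
```

```text
now [ 0.4036 -0.244   0.1469] toolx 18.3 t 14.2 gap 0.0616 F [-0.1  0.8 -1.9] j6 0.61
   [0.52 0.15 4.69] [-0.001  0.    -0.005]
  ->  [ 0.409  -0.2438  0.1   ] 18.6
```

>>> send_rows([
  [0.5,0.15,2,0,0,-0.005,150],
  [0.5,0.15,4.2,0,0,-0.005,150],
  [0.5,0.15,4.2,0,0,-0.005,150],
  [0.5,0.15,4.2,0,0,-0.005,150],
])

```text
t: 14.65
tcp_pos: [0.4089, -0.2442, 0.1056]
orientation: [-0.0, 0.987, 0.162, -0.0]
wrist_force: [0.8, 0.6, -1.1]
finger_gap: 0.0613
finger_force: 33.9
```

```bash
python3 -c "
from held import *
manip.camera('side')
z=manip.get_state()['tcp_pos'][2]
heldfit('yellow',z-.0175,18.3)
plan((.409,-.2438,.08,18.6))"
```

```text
side yellow crate [ 0.4066 -0.2423] 19.7 cost 0.049 crate-tcp mm [-2.5  2.3] n 1082
top yellow crate [ 0.4152 -0.2444] 39.7 cost 6.299 crate-tcp mm [6.1 0.2] n 138
now [ 0.4091 -0.2451  0.1064] toolx 18.6 t 14.8 gap 0.0615 F [ 0.5 -0.8 -0.8] j6 0.61
   [ 0.03 -0.13  2.64] [ 0.001 -0.001 -0.   ]
  ->  [ 0.409  -0.2438  0.08  ] 18.6
```

>>> send_rows([
  [0.03,-0.08,1,0,0,0,150],
  [0.03,-0.08,1.8,0,0,0,150],
  [0.03,-0.08,2.3,0,0,0,150],
  [0.03,-0.08,2.3,0,0,0,150],
])

```text
t: 15.2
tcp_pos: [0.4081, -0.244, 0.0815]
orientation: [-0.001, 0.987, 0.161, -0.001]
wrist_force: [0.3, -0.1, -2.1]
finger_gap: 0.0616
finger_force: 33.9
```

>>> send_rows([
  [0,0,0.1,0,0,0,150],
  [0,0,0.2,0,0,0,150],
  [0,0,0.3,0,0,0,150],
  [0,0,0.3,0,0,0,150],
])

```text
t: 15.6
tcp_pos: [0.4087, -0.2444, 0.0803]
orientation: [0.0, 0.987, 0.161, 0.0]
wrist_force: [-3.3, 2.1, 11.2]
finger_gap: 0.0614
finger_force: 35.4
```

Contact is at the lug height (0.080), so I'm releasing.

>>> send_rows([
  [0,0,0,0,0,0,80],
  [0,0,0,0,0,0,0],
  [0,0,0,0,0,0,0],
  [0,0,0,0,0,0,0],
])

```text
t: 16.0
tcp_pos: [0.4086, -0.2443, 0.0794]
orientation: [0.0, 0.987, 0.161, 0.0]
wrist_force: [-0.2, -0.4, -0.6]
finger_gap: 0.0854
finger_force: 0.0
```

>>> send_rows([
  [0,0,-4,0,0,0,0],
  [0,0,-9,0,0,0,0],
  [0,0,-13,0,0,0,0],
  [0,0,-13,0,0,0,0],
  [0,0,-13,0,0,0,0],
])

```text
t: 16.5
tcp_pos: [0.4087, -0.2443, 0.2098]
orientation: [0.0, 0.987, 0.161, 0.0]
wrist_force: [0.0, -0.2, -0.6]
finger_gap: 0.0853
finger_force: 0.0
```

```bash
python3 -c "
from held import *
manip.camera('side')
held('y',0,'s5')
heldfit('yellow',.062,18.3)
plan((.403,.2495,.19,97.8),(.403,.2495,.033,97.8))"
```

```text
side yellow crate [ 0.4068 -0.2415] 19.1 cost 0.051 crate-tcp mm [-1.2  2.4] n 1459
top yellow crate [ 0.4128 -0.2347] 5.5 cost 2.128 crate-tcp mm [4.8 9.1] n 323
now [ 0.408  -0.2439  0.2081] toolx 18.6 t 16.7 gap 0.0855 F [-0.  -0.7 -0.3] j6 0.61
   [  5.07 -15.64   0.63] [-0.001 -0.    -0.461]
   [ 11.5  -11.75   0.61] [-0.001 -0.    -0.461]
   [15.53 -5.41  0.61] [-0.001 -0.    -0.461]
  ->  [0.403  0.2495 0.19  ] 97.8
   [ 0.   0.  15.7] [0. 0. 0.]
  ->  [0.403  0.2495 0.033 ] 97.8
```

View pics/s5c.png

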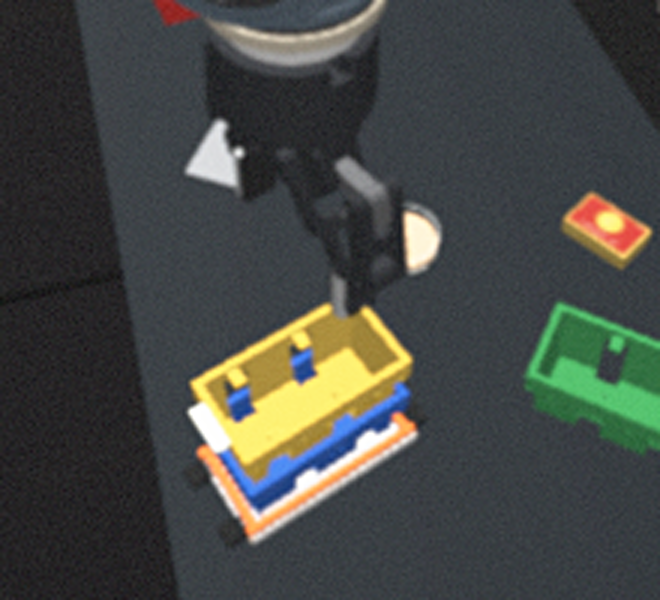

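Yellow stands squarely on blue with its lip at the left end, crop (210,425). Next is red.

>>> send_rows([
  [5.07,-15.6,0.6,0,0,-0.461,0],
  [5.07,-15.6,0.6,0,0,-0.461,0],
  [5.07,-15.6,0.6,0,0,-0.461,0],
  [5.07,-15.6,0.6,0,0,-0.461,0],
  [5.07,-15.6,0.6,0,0,-0.461,0],
])

```text
t: 17.2
tcp_pos: [0.4065, -0.0785, 0.2026]
orientation: [-0.001, 0.923, 0.384, -0.001]
wrist_force: [-0.2, 0.2, 0.6]
finger_gap: 0.0855
finger_force: 0.0
```

>>> send_rows([
  [11.5,-11.75,0.6,0,0,-0.461,0],
  [11.5,-11.75,0.6,0,0,-0.461,0],
  [11.5,-11.75,0.6,0,0,-0.461,0],
  [11.5,-11.75,0.6,0,0,-0.461,0],
  [11.5,-11.75,0.6,0,0,-0.461,0],
])

```text
t: 17.7
tcp_pos: [0.4054, 0.085, 0.1968]
orientation: [-0.0, 0.812, 0.584, -0.0]
wrist_force: [0.7, 0.0, -0.4]
finger_gap: 0.0853
finger_force: 0.0
```

>>> send_rows([
  [15.4,-5.4,0.6,0,0,-0.461,0],
  [15.4,-5.4,0.6,0,0,-0.461,0],
  [15.4,-5.4,0.6,0,0,-0.461,0],
  [15.4,-5.4,0.6,0,0,-0.461,0],
  [15.4,-5.4,0.6,0,0,-0.461,0],
])

```text
t: 18.2
tcp_pos: [0.4038, 0.2473, 0.1908]
orientation: [-0.0, 0.658, 0.753, -0.0]
wrist_force: [0.0, -1.0, -0.8]
finger_gap: 0.0856
finger_force: 0.0
```

```bash
python3 -c "
from held import *
manip.camera('side')
plan((.4027,.2483,.09,97.8),(.4027,.2483,.0335,97.8))"
```

```text
now [0.4037 0.2462 0.1909] toolx 97.7 t 18.2 gap 0.0852 F [-0.5  0.1 -0.3] j6 0.32
   [ 0.23 -0.07 10.09] [-0.001  0.001 -0.002]
  ->  [0.4027 0.2483 0.09  ] 97.8
   [-0.   -0.    5.65] [ 0. -0.  0.]
  ->  [0.4027 0.2483 0.0335] 97.8
```

>>> send_rows([
  [0.15,-0.05,4,0,0,0,0],
  [0.15,-0.05,8,0,0,0,0],
  [0.15,-0.05,10.1,0,0,0,0],
  [0.15,-0.05,10.1,0,0,0,0],
])

```text
t: 18.65
tcp_pos: [0.4018, 0.246, 0.0882]
orientation: [-0.001, 0.659, 0.752, -0.002]
wrist_force: [-0.2, -0.1, 1.5]
finger_gap: 0.0854
finger_force: 0.0
```

>>> send_rows([
  [0,0,2,0,0,0,0],
  [0,0,4,0,0,0,0],
  [0,0,5.6,0,0,0,0],
  [0,0,5.6,0,0,0,0],
])

```text
t: 19.05
tcp_pos: [0.4028, 0.2474, 0.0343]
orientation: [-0.0, 0.658, 0.753, -0.001]
wrist_force: [-0.5, -0.1, 0.1]
finger_gap: 0.0856
finger_force: 0.0
```

>>> send_rows([
  [0,0,0,0,0,0,150],
  [0,0,0,0,0,0,150],
  [0,0,0,0,0,0,150],
  [0,0,0,0,0,0,150],
  [0,0,0,0,0,0,150],
], newtons=30)

```text
t: 19.55
tcp_pos: [0.4036, 0.2487, 0.0359]
orientation: [0.001, 0.658, 0.753, 0.001]
wrist_force: [1.4, -4.3, 5.1]
finger_gap: 0.0614
finger_force: 32.0
```

>>> send_rows([
  [0,0,-0.5,0,0,0,150],
  [0,0,-3,0,0,0,150],
  [0,0,-8,0,0,0,150],
  [0,0,-13,0,0,0,150],
  [0,0,-17,0,0,0,150],
])

```text
t: 20.05
tcp_pos: [0.4026, 0.2488, 0.208]
orientation: [0.0, 0.657, 0.753, 0.001]
wrist_force: [1.3, 0.6, -2.0]
finger_gap: 0.0614
finger_force: 33.9
```

```bash
python3 -c "
from held import *
manip.camera('side');manip.camera('side')
plan((.407,-.2445,.18,18.6))"
```

```text
now [0.4047 0.2498 0.2103] toolx 97.8 t 20.1 gap 0.0614 F [ 1.1  0.1 -2.1] j6 0.32
   [-16.34  -2.17   0.94] [ 0.002 -0.003  0.461]
   [-15.59   5.33   0.98] [ 0.002 -0.003  0.461]
   [-11.6   11.7    1.01] [ 0.002 -0.003  0.461]
  ->  [ 0.407  -0.2445  0.18  ] 18.6
```

>>> send_rows([
  [-16.34,-2.17,0.94,0,0,0.461,150],
  [-16.34,-2.17,0.94,0,0,0.461,150],
  [-16.34,-2.17,0.94,0,0,0.461,150],
  [-16.34,-2.17,0.94,0,0,0.461,150],
  [-16.34,-2.17,0.94,0,0,0.461,150],
])

```text
t: 20.65
tcp_pos: [0.4028, 0.0822, 0.1949]
orientation: [-0.0, 0.813, 0.582, -0.0]
wrist_force: [0.4, -0.2, -1.2]
finger_gap: 0.0614
finger_force: 33.9
```

>>> send_rows([
  [-15.59,5.33,0.98,0,0,0.461,150],
  [-15.59,5.33,0.98,0,0,0.461,150],
  [-15.59,5.33,0.98,0,0,0.461,150],
  [-15.59,5.33,0.98,0,0,0.461,150],
  [-15.59,5.33,0.98,0,0,0.461,150],
])

```text
t: 21.15
tcp_pos: [0.404, -0.0817, 0.185]
orientation: [-0.0, 0.924, 0.381, -0.0]
wrist_force: [-0.4, 0.7, -1.1]
finger_gap: 0.0614
finger_force: 33.9
```

>>> send_rows([
  [-11.6,11.7,1.01,0,0,0.461,150],
  [-11.6,11.7,1.01,0,0,0.461,150],
  [-11.6,11.7,1.01,0,0,0.461,150],
  [-11.6,11.7,1.01,0,0,0.461,150],
  [-11.6,11.7,1.01,0,0,0.461,150],
])

```text
t: 21.65
tcp_pos: [0.405, -0.2457, 0.1748]
orientation: [-0.0, 0.987, 0.161, -0.0]
wrist_force: [0.1, 0.7, -1.8]
finger_gap: 0.0617
finger_force: 33.9
```

```bash
python3 -c "
from held import *
manip.camera('side')
z=manip.get_state()['tcp_pos'][2]
heldfit('red',z-.0177,18.6)
plan((.407,-.2445,.142,18.6))"
```

```text
side red crate [ 0.4039 -0.2425] 18.0 cost 0.027 crate-tcp mm [-1.   1.9] n 1685
top red crate [ 0.4143 -0.2443] 35.2 cost 5.252 crate-tcp mm [9.5 0.1] n 183
now [ 0.4048 -0.2437  0.175 ] toolx 18.7 t 21.8 gap 0.0615 F [ 0.8 -0.2 -1.5] j6 0.6
   [0.18 0.15 3.3 ] [-0.001  0.     0.002]
  ->  [ 0.407  -0.2445  0.142 ] 18.6
```

>>> send_rows([
  [0.3,0.03,2,0,0,-0.007,150],
  [0.3,0.03,4.2,0,0,-0.007,150],
  [0.3,0.03,4.2,0,0,-0.007,150],
  [0.3,0.03,4.2,0,0,-0.007,150],
])

```text
t: 22.2
tcp_pos: [0.4078, -0.2438, 0.1336]
orientation: [-0.0, 0.986, 0.166, -0.0]
wrist_force: [0.9, 0.3, -1.4]
finger_gap: 0.0613
finger_force: 33.9
```

```bash
python3 -c "
from held import *
manip.camera('side')
z=manip.get_state()['tcp_pos'][2]
heldfit('red',z-.0177,18.6)
plan((.407,-.2445,.118,18.6))"
```

```text
side red crate [ 0.4073 -0.2411] 19.9 cost 0.034 crate-tcp mm [-0.8  3.2] n 1512
top red crate [ 0.4217 -0.2396] 34.0 cost 5.752 crate-tcp mm [13.6  4.7] n 153
now [ 0.4081 -0.2448  0.1342] toolx 19.0 t 22.4 gap 0.0613 F [ 0.2  0.4 -1.8] j6 0.6
   [-0.1  -0.07  1.62] [ 0.001 -0.001  0.007]
  ->  [ 0.407  -0.2445  0.118 ] 18.6
```

Red matches yellow within 0.5 mm, so I'm lowering it.

>>> send_rows([
  [0,0,0.7,0,0,0.004,150],
  [0,0,1.2,0,0,0.004,150],
  [0,0,1.4,0,0,0.004,150],
  [0,0,1.4,0,0,0.004,150],
])

```text
t: 22.75
tcp_pos: [0.4073, -0.2448, 0.1187]
orientation: [-0.0, 0.987, 0.163, -0.0]
wrist_force: [-0.1, -0.2, -0.9]
finger_gap: 0.0613
finger_force: 34.0
```

>>> send_rows([
  [0,0,0.1,0,0,0,150],
  [0,0,0.2,0,0,0,150],
  [0,0,0.3,0,0,0,150],
  [0,0,0.3,0,0,0,150],
])

```text
t: 23.15
tcp_pos: [0.4079, -0.2451, 0.1177]
orientation: [0.0, 0.987, 0.163, 0.0]
wrist_force: [-5.6, 4.1, 21.3]
finger_gap: 0.0611
finger_force: 36.7
```

>>> send_rows([
  [0,0,0,0,0,0,80],
  [0,0,0,0,0,0,0],
  [0,0,0,0,0,0,0],
  [0,0,0,0,0,0,0],
])

```text
t: 23.55
tcp_pos: [0.4076, -0.2449, 0.1161]
orientation: [0.0, 0.987, 0.163, 0.0]
wrist_force: [0.2, -0.2, -0.1]
finger_gap: 0.0853
finger_force: 0.0
```

>>> send_rows([
  [0,0,-4,0,0,0,0],
  [0,0,-8,0,0,0,0],
  [0,0,-10,0,0,0,0],
  [0,0,-10,0,0,0,0],
  [0,0,-10,0,0,0,0],
])

```text
t: 24.05
tcp_pos: [0.4074, -0.2448, 0.2156]
orientation: [-0.0, 0.987, 0.163, -0.0]
wrist_force: [0.3, -0.5, -0.2]
finger_gap: 0.0852
finger_force: 0.0
```

```bash
python3 -c "
from held import *
manip.camera('side')
held('r',0,'s6')
heldfit('red',.1,18.6)
plan((.4305,.0352,.15,53.8),(.4305,.0352,.03,53.8))"
```

```text
side red crate [ 0.407 -0.242] 20.1 cost 0.067 crate-tcp mm [-0.   2.5] n 2062
top red crate [ 0.4322 -0.2335] 2.9 cost 2.279 crate-tcp mm [25.2 11. ] n 282
now [ 0.4071 -0.2446  0.215 ] toolx 18.7 t 24.2 gap 0.0855 F [ 0.2 -0.8 -0.3] j6 0.6
   [  5.6  -12.87   3.26] [-0.001  0.    -0.306]
   [  9.22 -10.59   3.25] [-0.001  0.    -0.306]
  ->  [0.4305 0.0352 0.15  ] 53.8
   [-0.  0. 12.] [-0. -0. -0.]
  ->  [0.4305 0.0352 0.03  ] 53.8
```

View pics/s6c.png

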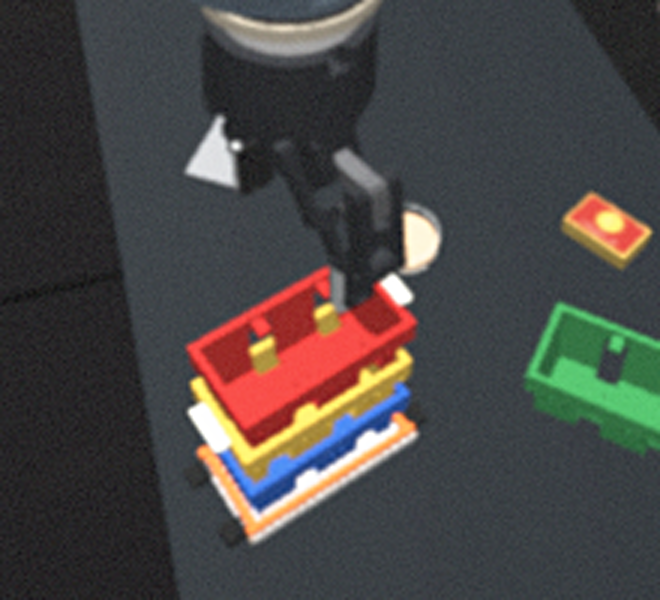

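The stack stands with alternating lips. Now the lid.

>>> send_rows([
  [5.6,-12.87,2.3,0,0,-0.306,0],
  [5.6,-12.87,2.3,0,0,-0.306,0],
  [5.6,-12.87,2.3,0,0,-0.306,0],
  [5.6,-12.87,2.3,0,0,-0.306,0],
  [5.6,-12.87,2.3,0,0,-0.306,0],
])

```text
t: 24.75
tcp_pos: [0.4192, -0.1044, 0.1926]
orientation: [-0.0, 0.95, 0.312, -0.0]
wrist_force: [-0.3, 0.1, -0.1]
finger_gap: 0.085
finger_force: 0.0
```

>>> send_rows([
  [9.22,-10.59,6,0,0,-0.306,0],
  [9.22,-10.59,6,0,0,-0.306,0],
  [9.22,-10.59,6,0,0,-0.306,0],
  [9.22,-10.59,6,0,0,-0.306,0],
  [9.22,-10.59,6,0,0,-0.306,0],
])

```text
t: 25.25
tcp_pos: [0.4311, 0.0347, 0.1326]
orientation: [-0.0, 0.892, 0.453, -0.001]
wrist_force: [-0.8, 0.4, -1.0]
finger_gap: 0.0855
finger_force: 0.0
```

```bash
python3 -c "
from held import *
manip.camera('side');manip.camera('side')
plan((.4305,.0352,.06,53.8),(.4305,.0352,.03,53.8))"
```

```text
now [0.4315 0.0336 0.1334] toolx 53.7 t 25.4 gap 0.0855 F [-0.5 -0.1  0.1] j6 0.6
   [ 0.07 -0.18  7.34] [ 0.001 -0.    -0.002]
  ->  [0.4305 0.0352 0.06  ] 53.8
   [-0.  0.  3.] [-0. -0. -0.]
  ->  [0.4305 0.0352 0.03  ] 53.8
```

>>> send_rows([
  [0.05,-0.13,4,0,0,0,0],
  [0.05,-0.13,7.3,0,0,0,0],
  [0.05,-0.13,7.3,0,0,0,60],
  [0.05,-0.13,7.3,0,0,0,60],
])

```text
t: 25.75
tcp_pos: [0.4307, 0.035, 0.0609]
orientation: [-0.0, 0.892, 0.452, -0.0]
wrist_force: [0.3, -0.1, 0.3]
finger_gap: 0.0653
finger_force: 0.0
```

>>> send_rows([
  [0,0,1,0,0,0,60],
  [0,0,2,0,0,0,60],
  [0,0,2.8,0,0,0,60],
  [0,0,2.8,0,0,0,60],
])

```text
t: 26.15
tcp_pos: [0.4298, 0.0361, 0.0313]
orientation: [-0.0, 0.892, 0.452, -0.001]
wrist_force: [0.1, 1.4, 0.5]
finger_gap: 0.0653
finger_force: 0.0
```

>>> send_rows([
  [0,0,0,0,0,0,240],
  [0,0,0,0,0,0,240],
  [0,0,0,0,0,0,240],
  [0,0,0,0,0,0,240],
  [0,0,0,0,0,0,240],
], newtons=30)

```text
t: 26.65
tcp_pos: [0.4305, 0.0361, 0.0324]
orientation: [0.0, 0.892, 0.452, 0.0]
wrist_force: [-0.2, -0.3, 5.6]
finger_gap: 0.0132
finger_force: 30.1
```

>>> send_rows([
  [0,0,0,0,0,0,240],
  [0,0,0,0,0,0,240],
  [0,0,0,0,0,0,240],
])

```text
t: 26.95
tcp_pos: [0.4305, 0.0361, 0.0324]
orientation: [0.0, 0.892, 0.452, 0.0]
wrist_force: [-0.7, 0.3, 5.8]
finger_gap: 0.0133
finger_force: 30.1
```

>>> send_rows([
  [0,0,-1,0,0,0,240],
  [0,0,-5,0,0,0,240],
  [0,0,-10,0,0,0,240],
  [0,0,-15,0,0,0,240],
  [0,0,-18,0,0,0,240],
])

```text
t: 27.45
tcp_pos: [0.4307, 0.0361, 0.2161]
orientation: [0.001, 0.892, 0.452, 0.002]
wrist_force: [1.4, 0.4, -1.2]
finger_gap: 0.0133
finger_force: 29.6
```

```bash
python3 -c "
from held import *
manip.camera('side');manip.camera('side')
plan((.4075,-.2447,.205,18.8))"
```

```text
now [0.4319 0.0361 0.2164] toolx 53.8 t 27.6 gap 0.0133 F [-0.5  0.2 -1. ] j6 0.61
   [-12.05   7.31   0.56] [ 0.002 -0.003  0.305]
   [-9.29 10.59  0.58] [ 0.002 -0.003  0.305]
  ->  [ 0.4075 -0.2447  0.205 ] 18.8
```

>>> send_rows([
  [-12.05,7.31,0.56,0,0,0.305,240],
  [-12.05,7.31,0.56,0,0,0.305,240],
  [-12.05,7.31,0.56,0,0,0.305,240],
  [-12.05,7.31,0.56,0,0,0.305,240],
  [-12.05,7.31,0.56,0,0,0.305,240],
])

```text
t: 28.05
tcp_pos: [0.4173, -0.1047, 0.2058]
orientation: [-0.001, 0.951, 0.311, -0.001]
wrist_force: [-0.8, -0.3, -0.0]
finger_gap: 0.0131
finger_force: 29.6
```

>>> send_rows([
  [-9.29,10.59,0.58,0,0,0.305,240],
  [-9.29,10.59,0.58,0,0,0.305,240],
  [-9.29,10.59,0.58,0,0,0.305,240],
  [-9.29,10.59,0.58,0,0,0.305,240],
  [-9.29,10.59,0.58,0,0,0.305,240],
])

```text
t: 28.55
tcp_pos: [0.4058, -0.2439, 0.2001]
orientation: [-0.001, 0.987, 0.164, -0.0]
wrist_force: [-0.1, 0.7, -1.5]
finger_gap: 0.0134
finger_force: 29.8
```

```bash
cat > lidfit.py <<'E'
from held import *
def lidfit(off=.0144):
    s=manip.get_state(); p=s['tcp_pos']; c=manip.camera('side'); z=p[2]-off
    m0=model(c,LID,(p[0],p[1],np.radians(18.8)),z); ins=raster(m0,c)
    near=cv2.dilate((ins>0).astype(np.uint8),np.ones((11,11)))
    im=c['color']; hsv=cv2.cvtColor(im,cv2.COLOR_RGB2HSV)
    mk=((hsv[...,1]<60)&(hsv[...,2]>95)&(near>0)).astype(np.uint8)
    n,l,st,_=cv2.connectedComponentsWithStats(mk); k=1+np.argmax(st[1:,4]); pts=np.argwhere(l==k)[:,::-1]
    q,f=fit([(c,pts)],LID,(p[0],p[1],np.radians(18.8)),z)
    print('lid',np.round(q[:2],4),np.degrees(q[2]).round(1),f.round(3),'tcp',np.round(p,4),len(pts),'exp',int(ins.sum()))
    cv2.polylines(im:=im.copy(),[cv2.convexHull(model(c,LID,q,z).astype(np.int32))],True,(255,0,255),1)
    A=cv2.resize(im[200:400,160:380],None,fx=3,fy=3,interpolation=cv2.INTER_CUBIC); cv2.imwrite('pics/lid%d.png'%int(s['t']*10),A[...,::-1]); print('pics/lid%d.png'%int(s['t']*10))
E
python3 -c "
from lidfit import *
manip.camera('side')
lidfit(); import os; os.rename([f for f in os.listdir('pics') if f.startswith('lid')][0] and 'pics/'+[f for f in os.listdir('pics') if f.startswith('lid')][0],'pics/lidA.png')
plan((.4075,-.2447,.17,18.8))"
```

```text
lid [ 0.4091 -0.2472] 10.3 0.201 tcp [ 0.4059 -0.2433  0.2002] 1816 exp 2381
pics/lid286.png
now [ 0.406  -0.2432  0.2004] toolx 18.9 t 28.6 gap 0.0133 F [ 0.9  0.5 -1.4] j6 0.6
   [0.09 0.2  3.04] [-0.001  0.     0.002]
  ->  [ 0.4075 -0.2447  0.17  ] 18.8
```

View pics/lidA.png

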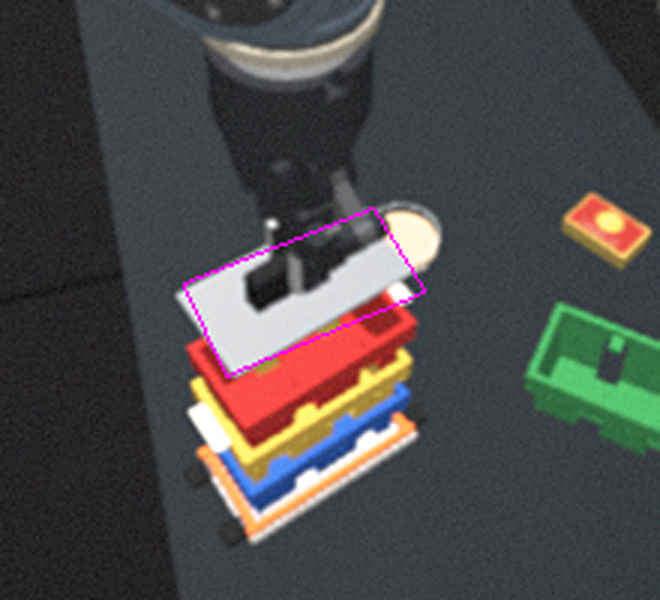

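The overlay was pulled off by the dish and red's lip. The lid's own corners in the crop are left (178,296), near (230,373) and right (423,272), so I'll use those.

```bash
python3 -c "
from h import *
c=manip.camera('side'); z=.2-.0144+.0065
P=[at_z(c,160+(u+.5)/3-.5,200+(v+.5)/3-.5,z)[:2] for u,v in((178,296),(230,373),(423,272))]
P=np.array(P); print(P.round(4), np.linalg.norm(P[0]-P[1]),np.linalg.norm(P[2]-P[1]),(P[0]+P[2])/2,np.degrees(np.arctan2(*(P[2]-P[1])[::-1])))
s=manip.get_state();print(s['tcp_pos'])"
```

```text
[[ 0.3415 -0.233 ]
 [ 0.3589 -0.2872]
 [ 0.4742 -0.2549]] 0.056879140079497244 0.11977108567756357 [ 0.40787487 -0.24392406] 15.641940491951955
[ 0.4061042  -0.24316983  0.20054487]
```

>>> send_rows([
  [0.13,0.13,2,0,0,0,240],
  [0.13,0.13,3.5,0,0,0,240],
  [0.13,0.13,3.5,0,0,0,240],
  [0.13,0.13,3.5,0,0,0,240],
])

```text
t: 29.1
tcp_pos: [0.4078, -0.2448, 0.1661]
orientation: [-0.0, 0.986, 0.164, -0.0]
wrist_force: [0.4, 0.9, -1.0]
finger_gap: 0.0135
finger_force: 29.7
```

>>> send_rows([
  [0,0,0.3,0,0,0,240],
  [0,0,0.5,0,0,0,240],
  [0,0,0.7,0,0,0,240],
  [0,0,0.7,0,0,0,240],
])

```text
t: 29.5
tcp_pos: [0.4075, -0.2454, 0.1586]
orientation: [-0.0, 0.987, 0.164, -0.0]
wrist_force: [-0.2, 0.1, -0.6]
finger_gap: 0.0133
finger_force: 29.8
```

>>> send_rows([
  [0,0,0.1,0,0,0,240],
  [0,0,0.2,0,0,0,240],
  [0,0,0.25,0,0,0,240],
  [0,0,0.25,0,0,0,240],
])

```text
t: 29.9
tcp_pos: [0.4075, -0.2455, 0.1562]
orientation: [-0.0, 0.987, 0.164, -0.0]
wrist_force: [0.1, -0.2, -1.5]
finger_gap: 0.0132
finger_force: 29.8
```

```bash
python3 -c "
from held import *
held('l',0,'s8')
plan((.4077,-.2443,.1554,18.8))"
```

```text
now [ 0.4075 -0.2455  0.1562] toolx 18.8 t 29.9 gap 0.0132 F [ 0.2 -0.5 -1.4] j6 0.6
   [ 0.05 -0.11  0.08] [-0.     0.     0.001]
  ->  [ 0.4077 -0.2443  0.1554] 18.8
```

View pics/s8c.png

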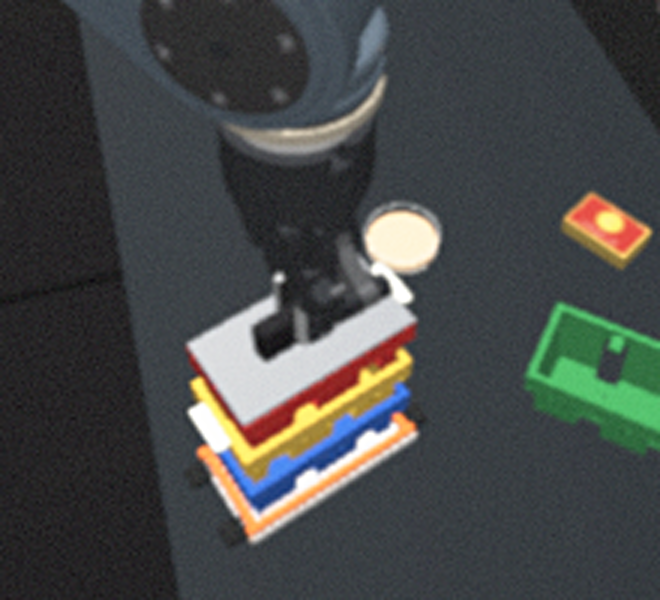

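The lid lies flush with red's rim, at crop (300,350), with no contact yet. The plug seems to be in, so I'll lower it the last bit and release.

>>> send_rows([
  [0,0,0.1,0,0,0,240],
  [0,0,0.15,0,0,0,240],
  [0,0,0.15,0,0,0,240],
])

```text
t: 30.25
tcp_pos: [0.4078, -0.2457, 0.1553]
orientation: [0.0, 0.987, 0.164, 0.0]
wrist_force: [-2.7, 1.6, 8.1]
finger_gap: 0.0132
finger_force: 30.9
```

>>> send_rows([
  [0,0,0,0,0,0,180],
  [0,0,0,0,0,0,100],
  [0,0,0,0,0,0,60],
  [0,0,0,0,0,0,60],
])

```text
t: 30.65
tcp_pos: [0.4075, -0.2455, 0.1546]
orientation: [-0.0, 0.987, 0.164, -0.0]
wrist_force: [0.3, 0.5, 0.5]
finger_gap: 0.0653
finger_force: 0.0
```

>>> send_rows([
  [0,0,-3,0,0,0,60],
  [0,0,-6,0,0,0,60],
  [0,0,-10,0,0,0,60],
  [0,0,-15,0,0,0,60],
  [0,0,-15,0,0,0,60],
])

```text
t: 31.15
tcp_pos: [0.4093, -0.2468, 0.3106]
orientation: [0.004, 0.986, 0.164, 0.003]
wrist_force: [0.7, 0.6, -0.2]
finger_gap: 0.0648
finger_force: 0.0
```

```bash
python3 -c "
from held import *
manip.camera('side')
held('l',0,'s9'); snap('top','t9')
plan((.33,0,.3,90))"
```

```text
now [ 0.4073 -0.2453  0.3041] toolx 18.8 t 31.3 gap 0.0654 F [-0.7 -0.1 -0.9] j6 0.6
   [ 0.2  -8.57  0.14] [-0.    -0.    -0.414]
   [ 3.63 -7.77  0.14] [-0.    -0.    -0.414]
   [ 6.45 -5.65  0.14] [-0.    -0.    -0.414]
  ->  [0.33 0.   0.3 ] 90
```

View pics/s9c.png

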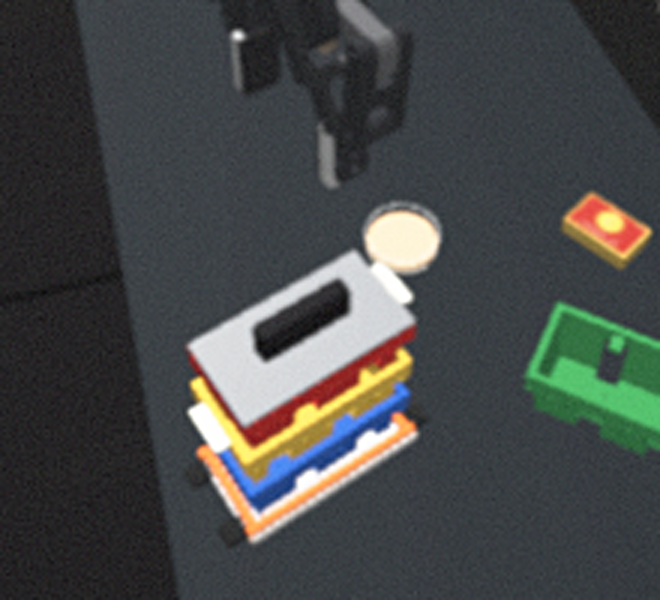

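The lid is seated flush on red at crop (300,330), contact came at the expected height, and the arm is clear. Handing in.

```bash
python3 -c "
from bench import manip
print(manip.finish_job())"
```

```text
the job is handed in; nothing more can be done
None
```

Blue, yellow and red are stacked on the base with alternating lips and the grey lid seated on red; the job was handed in at about 31 s, and I moved nothing else on the bench.

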